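# Unnest the clay pots and stand each on its own saucer

## Robot

A 6-joint arm with a two-finger parallel gripper is mounted at the origin on the work surface. World frame = base frame: x ahead of the robot, y to its left, z up, the work surface at z = 0. Lengths are in m, angles in rad, forces in N, time in s.
With the tool pointing down it reaches from about 0.35 to 0.975 m from the base axis. Payload 4.9 kg.
Tool frame: the origin (TCP) lies on the centre line of the jaws, within the pads' length; the fingertips stand manip.tip_reach ahead of it and the grasp point (between the pads) is the TCP (manip.tip_reach is the distance from the TCP to the fingertips, in m); z points along the fingers, y is the line along which they close (so a half turn about z gives the same grasp; the last joint's range is limited). The gripper opens to 85 mm and grips with 20 to 120 N. Pads are 22 mm wide; open, the fingers measure 114 mm over their backs; the gripper's body (76 mm by 85 mm) begins 54 mm behind the grasp point. The pads swing forward as they close: fully open they stand 13 mm farther back than shut.
Start: joints at [1.045, 0.053, 1.613, -0, 1.476, -0.119], TCP at [0.247, 0.574, 0.25] pointing down, gripper open.
Joint ranges: [-3.01, 3.01], [-1.01, 2.22], [0.06, 2.58], [-1.02, 4.17], [0.09, 2.62], [-3.14, 3.14]. Speed limits (rad/s): [2.57, 2.57, 3.14, 3.14, 3.14, 3.14].

## Interface

Orientations are given as a unit quaternion [w, x, y, z].
In Python, from plant import manip gives the robot as it stands. The module is installed in compiled form; this text tells all that it offers.
- The arm moves only by the tool move_arm, never from a script. Its argument "rows" is a list of rows, each a list of 7 numbers: the shift along the tool's x, y, z in cm, then the turn, a rotation vector about the tool's x, y, z in degrees, then the opening, from -1 (shut) to 1 (fully open). In form: [[tx, ty, tz, ax, ay, az, jaw], ...]. A call has 1 to 20 rows; each row shifts and turns the commanded pose from where the row before left it, along the tool's axes as they then stand; what a row does not reach is not made up. A row lasts 1/12 s, in which the tool goes at most 41.7 mm and 7.16 degrees, less where a joint would pass 70% of its speed; a pose out of reach is approached as far as the arm can. A call is refused whole if a number of a shift passes 4.17 or a number of a turn 7.16, either way. A call with a gripper value outside its range is refused whole. The fingers move at their own pace and stop on an object; the grip force is fixed at half the most. Time passes only in rows, so rows that do not move let the fingers close. It gives the time, the measured TCP pose, the force, the opening and the grip force at its end, in the units of the state.
- manip.state(): the state, without advancing time (a new reading comes with each control period).
- manip.grab_frame(name): name is "side" or "top" or "wrist"; returns a dict with "img" (420x560x3 uint8, blue, green, red), "mtx" (3x3 intrinsics, pixels), "R" (3x3) and "t" (3): a world point X has camera coordinates R X + t. Camera axes: x right, y down, z forward; pixel columns grow to the right and rows downward; lengths in m; the calibration is good to about 2 mm. A picture is of the moment at which its call begins. There is no depth.
- manip.job_done(): hands the job in; it is judged then, once.
The state is a dict: "time": time; "joint_pos": joint angles; "joint_vel": joint speeds; "joint_efforts": joint torques, N m; "tool_pos": TCP position; "tool_rot": TCP orientation; "contact_force": force on the tool from outside, world axes, zero at the start; "ft_torque": the same for the moment, N m; "gripper_width": opening from 0.0 (shut) to 1.0 (fully open); "grasp_force": force on a finger pad.
Only numpy, scipy, OpenCV 4.12 (cv2) and the standard library are available. Lean on these libraries where they do the work, as an engineer would, in place of code of your own. Each camera call takes 0.05 s, during which the arm holds its last target. There are 200 camera calls.

## Task

Take the nest of clay pots apart and stand each pot upright on the saucer that fits it: the four saucers go by size, the narrowest pot on the smallest saucer and so on up to the wide shallow pan on the largest. Leave the saucers where they are, and set the pots down without dropping them. Do not shove or knock over the bottle of feed and the tape measure that stand among them.

Things in the scene. Friction and masses are not known exactly. Their poses are not given: they have to be found in the camera images.
- long_tom: the tall, narrow clay pot ('long tom'), topmost and innermost of the nest at the start. Terracotta, 108 mm high, 54 mm across the rim, 34 mm across the base. Rim collar 18 mm high, 8 mm thick; body wall 6 mm, floor 8 mm. About 180 g, taken across the outside of its collar. Origin: centre of underside, z up.
- standard_pot: the clay pot a little taller than it is wide ('standard'), second of the nest from the inside. Terracotta, 94 mm high, 82 mm across the rim, 54 mm across the base. Rim collar 20 mm high, 8 mm thick; body wall 6 mm, floor 8 mm. About 260 g, too wide to span: pinch its collar, one finger inside, one outside. Origin: centre of underside, z up.
- half_pot: the clay pot wider than it is tall ('half pot'), third of the nest from the inside. Terracotta, 76 mm high, 112 mm across the rim, 74 mm across the base. Rim collar 20 mm high, 8 mm thick; body wall 6 mm, floor 8 mm. About 330 g, too wide to span: pinch its collar, one finger inside, one outside. Origin: centre of underside, z up.
- pan: the widest, shallow clay pot ('pan'), outermost of the nest; the other three stand inside it at the start. Terracotta, 56 mm high, 148 mm across the rim, 108 mm across the base. Rim collar 20 mm high, 8 mm thick; body wall 6 mm, floor 8 mm. About 420 g, too wide to span: pinch its collar, one finger inside, one outside. Origin: centre of underside, z up.
- long_tom_saucer: the smallest of the four terracotta saucers, the one that fits the long tom: round, 78 mm across its rim, 18 mm high, flat inner floor 56 mm across and 6 mm above its underside (11 mm of room all round the pot's base). Loose on the table. Origin: centre of the underside, z up.
- standard_pot_saucer: the second smallest of the four terracotta saucers, the one that fits the standard pot: round, 98 mm across its rim, 18 mm high, flat inner floor 76 mm across and 6 mm above its underside (11 mm of room all round the pot's base). Loose on the table. Origin: centre of the underside, z up.
- half_pot_saucer: the second largest of the four terracotta saucers, the one that fits the half pot: round, 118 mm across its rim, 18 mm high, flat inner floor 96 mm across and 6 mm above its underside (11 mm of room all round the pot's base). Loose on the table. Origin: centre of the underside, z up.
- pan_saucer: the largest of the four terracotta saucers, the one that fits the pan: round, 152 mm across its rim, 18 mm high, flat inner floor 130 mm across and 6 mm above its underside (11 mm of room all round the pot's base). Loose on the table. Origin: centre of the underside, z up.
- feed_bottle: bystander: loose bottle of plant feed, green with white cap, 48 mm in diameter, 100 mm high, standing among the pots. Origin: centre of the underside, z up.
- tape_measure: bystander: loose yellow and black tape measure, 62 x 36 mm, 58 mm high, standing among the pots. Origin: centre of the underside, z up, x along its 62 mm.

How it is judged:
At the end, for the whole second after the job is handed in: Each of the four pots stands flat and upright (within 4 degrees) on the inner floor of its own saucer, its centre within 14 mm of the saucer's; each saucer is flat and within 30 mm of where it stood at the start; all pots are let go and at rest (horizontal distance between long_tom and long_tom_saucer below 0.014 m and z of long_tom in the frame of long_tom_saucer between 0.003 and 0.009 m and angle between each of long_tom, long_tom_saucer, standard_pot, standard_pot_saucer, half_pot, half_pot_saucer, pan, pan_saucer's own z axis and vertical below 0.07 rad and linear speed of each of long_tom, standard_pot, half_pot, pan below 0.02 m/s and distance of each of long_tom_saucer, standard_pot_saucer, half_pot_saucer, pan_saucer from where it was at the start of the episode below 0.03 m and horizontal distance between standard_pot and standard_pot_saucer below 0.014 m and z of standard_pot in the frame of standard_pot_saucer between 0.003 and 0.009 m and horizontal distance between half_pot and half_pot_saucer below 0.014 m and z of half_pot in the frame of half_pot_saucer between 0.003 and 0.009 m and horizontal distance between pan and pan_saucer below 0.014 m and z of pan in the frame of pan_saucer between 0.003 and 0.009 m); the robot touches nothing.
It fails at once if the feed bottle is shifted by more than 25 mm or knocked over (distance of feed_bottle from where it was at the start of the episode above 0.025 m or angle between feed_bottle's own z axis and vertical above 0.5 rad).
It fails at once if the tape measure is shifted by more than 25 mm or knocked over (distance of tape_measure from where it was at the start of the episode above 0.025 m or angle between tape_measure's own z axis and vertical above 0.5 rad).
It fails at once if a pot is dropped (falls free for more than about 2 cm) ((linear speed of long_tom above 0.6 m/s and contact force between long_tom and the fingers below 0.3 N) or (linear speed of standard_pot above 0.6 m/s and contact force between standard_pot and the fingers below 0.3 N) or (linear speed of half_pot above 0.6 m/s and contact force between half_pot and the fingers below 0.3 N) or (linear speed of pan above 0.6 m/s and contact force between pan and the fingers below 0.3 N)).
It also fails if it takes over 125 s, if anything falls off the work surface, if the arm or the gripper's body presses on something with over 40 N, if the wrist force passes 120 N, or if a joint passes its speed limit or range.

## Working session

There is one attempt and no reset: what is moved stays moved. The work goes in short steps, Python scripts to look and compute and a tool call to move; the robot and the scene stay as the last step left them, time stands still between calls to the robot, and variables do not carry over. Pictures are saved under pics/ and viewed, at most 14 in all, crops included, and the job is handed in when it is done.

Besides the shell and the picture viewer there is one more tool, called after "Emit:" as name(argument=value, ...) on one line, values as JSON. move_arm: Moves the arm, as the interface text tells. Its arguments: {"type":"object","properties":{"rows":{"type":"array","items":{"type":"array","items":{"type":"number"}}}},"required":["rows"]}

```bash
mkdir -p pics; python3 - <<'E'
from plant import manip
import cv2,numpy as np
s=manip.state();print({k:np.round(v,3).tolist() for k,v in s.items()},manip.tip_reach)
for n in("top","side"):
    f=manip.grab_frame(n);cv2.imwrite(f"pics/{n}0.png",f["img"]);print(n,f["mtx"].round(1).tolist(),f["R"].round(4).tolist(),f["t"].round(4).tolist())
    np.savez(f"pics/{n}0.npz",**f)
E
```

```text
{'time': 0.0, 'joint_pos': [1.045, 0.053, 1.614, 0.0, 1.476, -0.119], 'joint_vel': [0.0, 0.0, 0.002, -0.001, 0.002, -0.001], 'joint_efforts': [-0.001, -39.369, -37.017, -0.0, 0.007, -0.0], 'tool_pos': [0.247, 0.573, 0.249], 'tool_rot': [-0.0, 0.202, 0.979, -0.001], 'contact_force': [0.538, 0.017, 0.242], 'ft_torque': [-0.002, -0.019, -0.057], 'grasp_force': 0.0, 'gripper_width': 1.001} 0.019
top [[465.6, 0.0, 280.1], [0.0, 465.6, 215.5], [0.0, 0.0, 1.0]] [[0.0199, -0.9998, 0.0037], [-0.9817, -0.0203, -0.1892], [0.1893, 0.0002, -0.9819]] [0.0105, 0.5686, 1.182]
side [[526.0, 0.0, 280.5], [0.0, 526.0, 198.5], [0.0, 0.0, 1.0]] [[0.9961, -0.0853, -0.0203], [-0.0682, -0.609, -0.7902], [0.0551, 0.7885, -0.6125]] [-0.557, 0.0718, 1.4177]
```

View pics/top0.png

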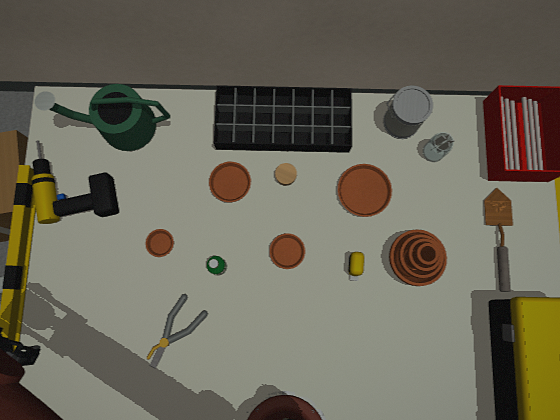

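View pics/side0.png

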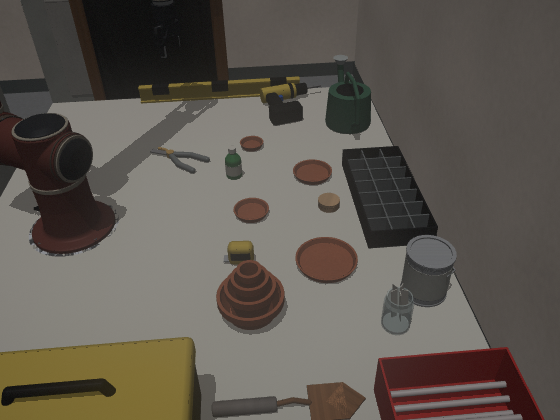

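Top view: saucers at about (159,243) small, (287,251) standard, (230,182) half, (364,190) pan. The nest is at (418,257), the bottle at (216,265) and the tape at (356,264).

```bash
cat > h.py <<'E'
import numpy as np,cv2
from scipy.optimize import least_squares
def back(f,uv,z):
    uv=np.atleast_2d(uv).astype(float);R,t=f["R"],f["t"]
    d=np.c_[uv,np.ones(len(uv))]@np.linalg.inv(f["mtx"]).T@R   # world rays
    C=-R.T@t
    return C+d*((z-C[2])/d[:,2])[:,None]
def proj(f,X):
    p=(np.atleast_2d(X)@f["R"].T+f["t"])@f["mtx"].T
    return p[:,:2]/p[:,2:]
def circ(P):
    c=P[:,:2].mean(0)
    r=least_squares(lambda q:np.hypot(*(P[:,:2]-q[:2]).T)-q[2],[*c,.05],loss='soft_l1',f_scale=.001).x
    return r
E
python3 - <<'E'
from h import *
for n,seeds in(("top",[(159,243),(287,251),(230,182),(364,190),(418,257)]),("side",[(252,143),(251,210),(313,172),(326,260),(250,300)])):
    f=np.load(f"pics/{n}0.npz");im=f["img"];hsv=cv2.cvtColor(im,cv2.COLOR_BGR2HSV)
    m=((hsv[...,1]>90)&((hsv[...,0]<14)|(hsv[...,0]>172))).astype(np.uint8)
    m=cv2.morphologyEx(m,cv2.MORPH_CLOSE,np.ones((3,3)))
    k,lab,st,_=cv2.connectedComponentsWithStats(m)
    for s in seeds:
        l=lab[s[1],s[0]]
        c=cv2.findContours((lab==l).astype(np.uint8),0,1)[0][0][:,0]
        h=cv2.convexHull(c)[:,0]
        z=.056 if s[0] in(418,) else .018
        print(n,s,st[l],circ(back(f,h,z)).round(4))
    if n=="top": print("bottle cap",back(f,[(213,263.5)],.1),"tape",back(f,[(357,260)],.058))
f=np.load("pics/top0.npz")["img"][215:300,350:465];g=np.load("pics/side0.npz")["img"][225:330,195:305]
a=cv2.resize(f,(690,510),interpolation=2);cv2.imwrite("pics/c1.png",a)
E
```

```text
top (159, 243) [146 229  28  28 616] [0.494  0.3473 0.0376]
top (287, 251) [270 233  35  36 994] [0.4789 0.0023 0.0478]
top (230, 182) [ 209  162   42   40 1333] [0.6687 0.1643 0.0577]
top (364, 190) [ 338  164   54   53 2251] [ 0.6531 -0.2091  0.0749]
top (418, 257) [ 389  230   58   56 2535] [ 0.4647 -0.339   0.074 ]
bottle cap [[0.43348641 0.18754846 0.1       ]] tape [[ 0.45372517 -0.1803005   0.058     ]]
side (252, 143) [240 136  23  12 220] [0.4934 0.3418 0.0365]
side (251, 210) [234 198  35  22 577] [ 0.4781 -0.0029  0.0471]
side (313, 172) [293 160  39  22 668] [0.6677 0.1593 0.0569]
side (326, 260) [ 296  237   61   44 2107] [ 0.6522 -0.2126  0.0746]
side (250, 300) [     0      0    560    420 213761] [ 0.8154 -1.153   0.5181]
```

View pics/c1.png

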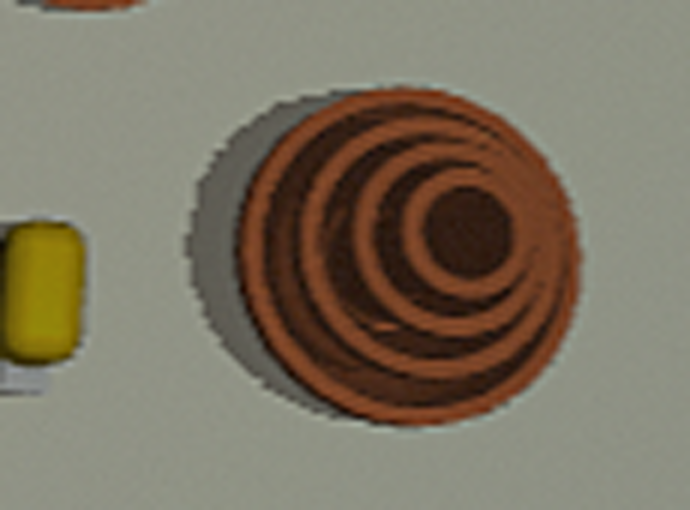

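Crop: rims in crop pixels, long tom about (466,233), standard about (452,238) and pan about (411,256). They look concentric to within a few mm. I'll square the tool with the world axes and go above the nest.

Emit:
move_arm(rows=[[0,0,0,0,0,-5.85,1],[0,0,0,0,0,-5.85,1],[0,0,0,0,0,-5.85,1],[0,0,0,0,0,-5.85,1],[-4,0,0,0,0,0,1],[-4,0,0,0,0,0,1],[-4,0,0,0,0,0,1],[-4,0,0,0,0,0,1],[-4,0,0,0,0,0,1],[0,-4,0,0,0,0,1],[0,-4,0,0,0,0,1],[0,-4,0,0,0,0,1],[0,-4,0,0,0,0,1],[0,-4,0,0,0,0,1],[0,-4,0,0,0,0,1],[0,-4,0,0,0,0,1],[0,-4,0,0,0,0,1],[0,-4,0,0,0,0,1],[0,-4,0,0,0,0,1],[0,-4,0,0,0,0,1]])

```text
time: 1.77
tool_pos: [0.4472, 0.1326, 0.2498]
tool_rot: [-0.0, -0.001, 1.0, -0.0]
contact_force: [0.7, -0.8, 0.9]
gripper_width: 1.002
grasp_force: 0.0
```

Emit:
move_arm(rows=[[0,-4,0,0,0,0,1],[0,-4,0,0,0,0,1],[0,-4,0,0,0,0,1],[0,-4,0,0,0,0,1],[0,-4,0,0,0,0,1],[0,-4,0,0,0,0,1],[0,-4,0,0,0,0,1],[0,-4,0,0,0,0,1],[0,-4,0,0,0,0,1],[0,-4,0,0,0,0,1],[0,-4,0,0,0,0,1],[0,0,0,0,0,0,1]])

```text
time: 2.77
tool_pos: [0.4476, -0.3113, 0.2495]
tool_rot: [-0.001, 0.002, 1.0, -0.001]
contact_force: [-0.4, 0.7, 0.1]
gripper_width: 1.0
grasp_force: 0.0
```

```bash
python3 - <<'E'
from h import *
f=np.load("pics/top0.npz")
o=lambda x,y:(350+(x+.5)/6-.5,215+(y+.5)/6-.5)
print(back(f,[o(466,233)],.132),back(f,[o(411,256)],.056),back(f,[o(452,238)],.11))
from plant import manip
s=manip.state();print(s["tool_pos"],s["tool_rot"],s["time"])
f=manip.grab_frame("wrist");np.savez("pics/w1.npz",**f);cv2.imwrite("pics/w1.png",f["img"])
print(-f["R"].T@f["t"])
E
```

```text
[[ 0.46604696 -0.34027858  0.132     ]] [[ 0.46433808 -0.34016095  0.056     ]] [[ 0.46639285 -0.34137741  0.11      ]]
[ 0.44760347 -0.31126875  0.24949609] [-6.86412336e-04  2.13642701e-03  9.99997088e-01 -8.88353258e-04] 2.7667
[ 0.36819082 -0.31057604  0.37309873]
```

View pics/w1.png

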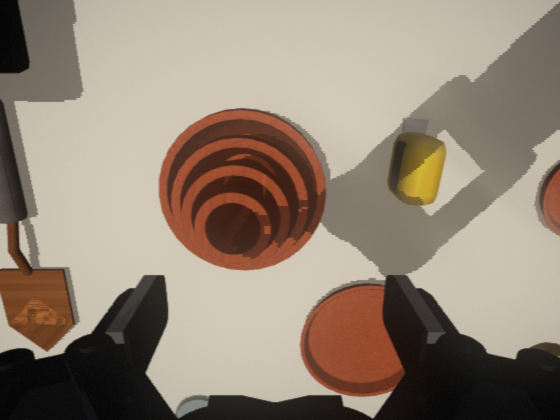

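Wrist view: long tom rim centred at about (233,227). Pan outline spans x 159–326. Tape sits at (418,168), clear of the nest.

```bash
python3 - <<'E'
from h import *
f=np.load("pics/w1.npz")
for n,p,z in(("lt",[(194,227),(272,227),(233,187),(233,266)],.132),("pan",[(159,185),(326,192),(243,108),(240,270)],.056),("tape",[(392,165),(446,170),(418,135),(415,203)],.058)):
    P=back(f,p,z);print(n,P[:,:2].round(4).tolist(),circ(P).round(4))
E
```

```text
lt [[0.4643, -0.3672], [0.4646, -0.3134], [0.4358, -0.3392], [0.4943, -0.3415]] [ 0.4652 -0.3403  0.0281]
pan [[0.455, -0.4127], [0.4621, -0.2667], [0.3901, -0.3373], [0.5383, -0.3448]] [ 0.4643 -0.34    0.0738]
tape [[0.4378, -0.2116], [0.4424, -0.165], [0.4125, -0.1923], [0.472, -0.1882]] [ 0.4458 -0.1891  0.0255]
```

Emit:
move_arm(rows=[[-1.8,-2.9,0,0,0,0,1],[0,0,0,0,0,0,1],[0,0,3,0,0,0,1],[0,0,3,0,0,0,1],[0,0,3,0,0,0,1],[0,0,1.9,0,0,0,1],[0,0,0.8,0,0,0,1],[0,0,0,0,0,0,0],[0,0,0,0,0,0,-1],[0,0,0,0,0,0,-1],[0,0,0,0,0,0,-1],[0,0,0,0,0,0,-1],[0,0,0,0,0,0,-1],[0,0,0,0,0,0,-1]])

```text
time: 3.98
tool_pos: [0.468, -0.3357, 0.1361]
tool_rot: [0.002, -0.001, 1.0, -0.001]
contact_force: [-0.2, -0.4, 6.7]
gripper_width: 0.609
grasp_force: 62.9
```

Emit:
move_arm(rows=[[0,0,-0.5,0,0,0,-1],[0,0,-0.5,0,0,0,-1],[0,0,-1,0,0,0,-1],[0,0,-2,0,0,0,-1],[0,0,-3,0,0,0,-1],[0,0,-3,0,0,0,-1],[0,0,0,0,0,0,-1]])

```text
time: 4.57
tool_pos: [0.4692, -0.3369, 0.2417]
tool_rot: [0.005, -0.001, 1.0, -0.004]
contact_force: [0.8, -2.0, -0.4]
gripper_width: 0.604
grasp_force: 62.9
```

```bash
python3 - <<'E'
from h import *
from plant import manip
f=manip.grab_frame("side");np.savez("pics/s2.npz",**f);cv2.imwrite("pics/s2.png",cv2.resize(f["img"][100:340,150:420],None,fx=2.4,fy=2.4))
f=manip.grab_frame("wrist");np.savez("pics/w2.npz",**f);cv2.imwrite("pics/w2.png",f["img"])
print(manip.state())
E
```

```text
{'time': 4.6667, 'joint_pos': array([-7.51619007e-01, -5.81738194e-02,  1.74839494e+00,  3.30916134e-05,
        1.44759343e+00, -2.32397648e+00]), 'joint_vel': array([ 1.02064653e-03,  3.12022761e-02,  6.08412776e-02, -8.95409800e-05,
        2.56736015e-04,  7.17568244e-04]), 'joint_efforts': array([ 1.57380762e-02, -3.68934023e+01, -3.95906532e+01, -4.14559720e-03,
       -4.08327277e-02, -1.66283426e-04]), 'tool_pos': array([ 0.46735781, -0.33523011,  0.23549802]), 'tool_rot': array([ 1.39032918e-03, -7.78571191e-04,  9.99997913e-01, -1.27897399e-03]), 'contact_force': array([ 0.92374474, -0.19946471, -3.10637224]), 'ft_torque': array([-0.00644475, -0.00497103,  0.03776188]), 'grasp_force': 62.86880596540868, 'gripper_width': 0.6018405889208573}
```

View pics/s2.png

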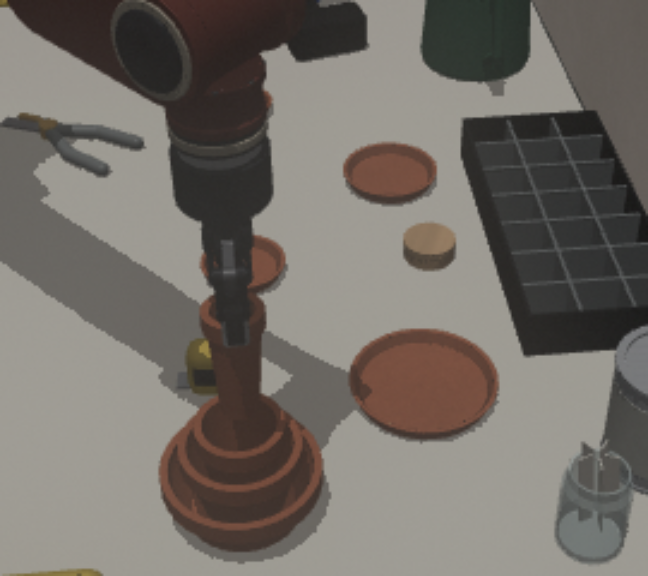

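The side view shows the long tom held upright and clear of the nest. Carrying it to its saucer.

Emit:
move_arm(rows=[[0,1,-3,0,0,0,-1],[-0.9,2.5,-1,0,0,0,-1],[-1,4,0,0,0,0,-1],[-1,4,0,0,0,0,-1],[0,4,0,0,0,0,-1],[0,4,0,0,0,0,-1],[0,4,0,0,0,0,-1],[0,4,0,0,0,0,-1],[0,4,0,0,0,0,-1],[0,4,0,0,0,0,-1],[0,4,0,0,0,0,-1],[0,4,0,0,0,0,-1],[0,4,0,0,0,0,-1],[0,4,0,0,0,0,-1],[0,4,0,0,0,0,-1],[0,4,0,0,0,0,-1],[0,4,0,0,0,0,-1],[0,4,0,0,0,0,-1],[0,0.6,0,0,0,0,-1],[0,0,0,0,0,0,-1]])

```text
time: 6.33
tool_pos: [0.4931, 0.3482, 0.2704]
tool_rot: [-0.002, -0.003, 1.0, -0.001]
contact_force: [0.4, -0.4, -2.7]
gripper_width: 0.605
grasp_force: 63.6
```

```bash
python3 - <<'E'
from h import *
from plant import manip
f=manip.grab_frame("wrist");np.savez("pics/w3.npz",**f);cv2.imwrite("pics/w3.png",f["img"])
print(manip.state()["tool_pos"],manip.state()["tool_rot"])
E
```

```text
[0.49354144 0.34664306 0.27073863] [-0.001854   -0.00180057  0.99999582 -0.00129375]
```

View pics/w3.png

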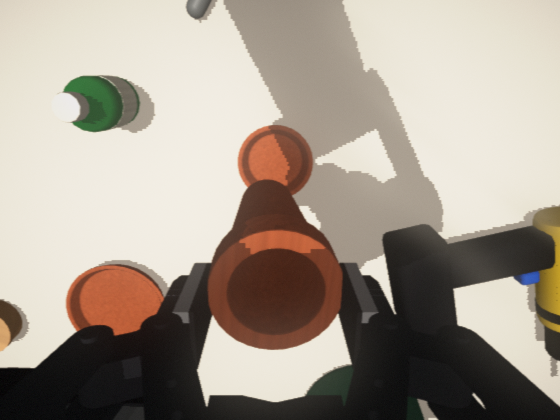

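Saucer rim spans x 238–313, top at y 125. Pot rim centre is at about (275,290), base edge at about (269,181).

```bash
python3 - <<'E'
from h import *
f=np.load("pics/w3.npz")
P=back(f,[(238,161),(313,161),(276,125),(249,134),(303,134)],.018);print(P[:,:2].round(4).tolist(),circ(P).round(4))
for z in(.2707,.267):
    P=back(f,[(208,283),(342,285),(275,228),(275,349)],z);print(P[:,:2].round(4).tolist(),circ(P).round(4))
# expected base circle if upright beneath rim
c=circ(back(f,[(208,283),(342,285),(275,228),(275,349)],.267))
a=np.linspace(0,6.28,13)
print(proj(f,np.c_[c[0]+.017*np.cos(a),c[1]+.017*np.sin(a),0*a+.159]).round(0).tolist())
E
```

```text
[[0.4915, 0.3103], [0.4912, 0.3864], [0.4554, 0.3487], [0.4643, 0.3219], [0.4641, 0.3755]] [0.4924 0.3485 0.0382]
[[0.4855, 0.3234], [0.4861, 0.3731], [0.4634, 0.3481], [0.5148, 0.3483]] [0.4892 0.3482 0.0254]
[[0.4876, 0.3226], [0.4882, 0.3739], [0.4649, 0.3481], [0.5178, 0.3484]] [0.4914 0.3482 0.0262]
[[275.0, 228.0], [288.0, 225.0], [297.0, 217.0], [301.0, 205.0], [298.0, 192.0], [288.0, 183.0], [275.0, 179.0], [262.0, 183.0], [253.0, 192.0], [249.0, 204.0], [253.0, 216.0], [262.0, 225.0], [275.0, 228.0]]
```

Emit:
move_arm(rows=[[0,0,2.5,0,0,0,-1],[0,0,3,0,0,0,-1],[0,0,3,0,0,0,-1],[0,0,3,0,0,0,-1],[0,0,2,0,0,0,-1],[0,0,0.8,0,0,0,-1],[0,0,0.2,0,0,0,-1],[0,0,0.2,0,0,0,-1],[0,0,0,0,0,0,-1],[0,0,0,0,0,0,-1]])

```text
time: 7.22
tool_pos: [0.4958, 0.3467, 0.1284]
tool_rot: [0.001, -0.001, 1.0, 0.001]
contact_force: [0.2, -0.7, -1.3]
gripper_width: 0.603
grasp_force: 63.6
```

Emit:
move_arm(rows=[[0.2,0,0.4,0,0,0,-1],[0,0,0.3,0,0,0,-1],[0,0,0.2,0,0,0,-1],[0,0,0,0,0,0,-1],[0,0,0,0,0,0,-1]])

```text
time: 7.63
tool_pos: [0.4931, 0.3466, 0.1182]
tool_rot: [0.001, -0.001, 1.0, 0.0]
contact_force: [-0.3, -0.1, 3.4]
gripper_width: 0.603
grasp_force: 64.0
```

Emit:
move_arm(rows=[[0,0,0,0,0,0,0.4],[0,0,0,0,0,0,0.7],[0,0,0,0,0,0,1],[0,0,0,0,0,0,1],[0,0,-1,0,0,0,1],[0,0,-2,0,0,0,1],[0,0,-4,0,0,0,1],[0,0,-4,0,0,0,1],[0,0,-4,0,0,0,1],[0,0,0,0,0,0,1]])

```text
time: 8.47
tool_pos: [0.4962, 0.3484, 0.2796]
tool_rot: [0.008, -0.001, 1.0, 0.004]
contact_force: [0.8, -0.2, 2.3]
gripper_width: 1.0
grasp_force: 0.0
```

```bash
python3 - <<'E'
from h import *
from plant import manip
f=manip.grab_frame("wrist");np.savez("pics/w4.npz",**f)
g=manip.grab_frame("top");np.savez("pics/t4.npz",**g)
a=f["img"][60:420,60:480];b=cv2.resize(g["img"][210:300,380:465],None,fx=4,fy=4)
cv2.imwrite("pics/w4.png",np.hstack([a,b]));print(manip.state()["tool_pos"])
E
```

```text
[0.49386158 0.34707404 0.27145196]
```

View pics/w4.png

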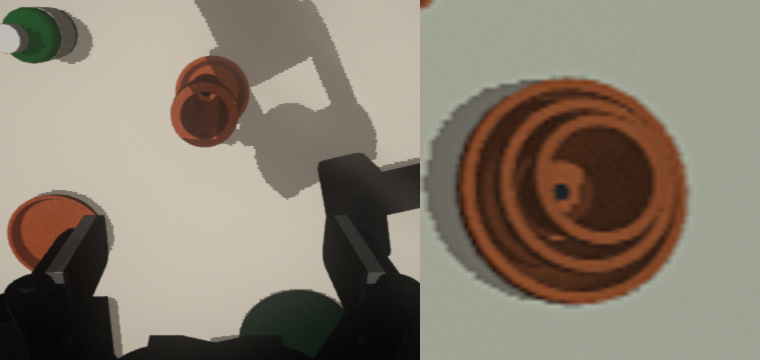

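Left: long tom rim at about full-image (264,173) on its saucer (saucer about (271,151)). Right: standard pot rim unmoved in the nest. I'll check for lean numerically.

```bash
python3 - <<'E'
from h import *
f=np.load("pics/w4.npz")
P=back(f,np.array([(171,113),(238,113),(204,80),(204,147)])+60.,.114);print(P[:,:2].round(4).tolist(),circ(P).round(4))
P=back(f,np.array([(176,92),(249,94),(212,56),(190,65),(235,65)])+60.,.018);print(P[:,:2].round(4).tolist(),circ(P).round(4))
cv2.imwrite("pics/w4b.png",cv2.resize(f["img"][105:220,220:320],None,fx=5,fy=5,interpolation=2))
f=np.load("pics/t4.npz")
cv2.imwrite("pics/a.png",cv2.resize(f["img"][215:270,130:190],None,fx=8,fy=8,interpolation=2))
o=lambda x,y:((x-420+.5)/4-.5+380,(y+.5)/4-.5+210)
for n,p,z in(("std",[(537,178),(671,178),(604,110),(604,244)],.11),("half",[(500,188),(675,188),(592,96),(590,271)],.084),("pan",[(458,190),(687,190),(572,77),(572,304)],.056)):
    P=back(f,[o(*q) for q in p],z);print(n,P[:,:2].round(4).tolist(),circ(P).round(4))
E
```

```text
[[0.4894, 0.3153], [0.4895, 0.3681], [0.4635, 0.3415], [0.5179, 0.341]] [0.4907 0.3417 0.0268]
[[0.4921, 0.3106], [0.4943, 0.386], [0.4558, 0.3478], [0.4647, 0.3256], [0.4647, 0.3709]] [0.4941 0.3483 0.0376]
std [[0.4659, -0.3013], [0.4676, -0.385], [0.5096, -0.3448], [0.4257, -0.3415]] [ 0.4677 -0.3431  0.0419]
half [[0.462, -0.2848], [0.4642, -0.3964], [0.5225, -0.3457], [0.4106, -0.3402]] [ 0.4667 -0.3405  0.056 ]
pan [[0.4631, -0.2646], [0.4662, -0.4141], [0.5394, -0.3417], [0.391, -0.3363]] [ 0.4652 -0.3393  0.0745]
```

View pics/w4b.png

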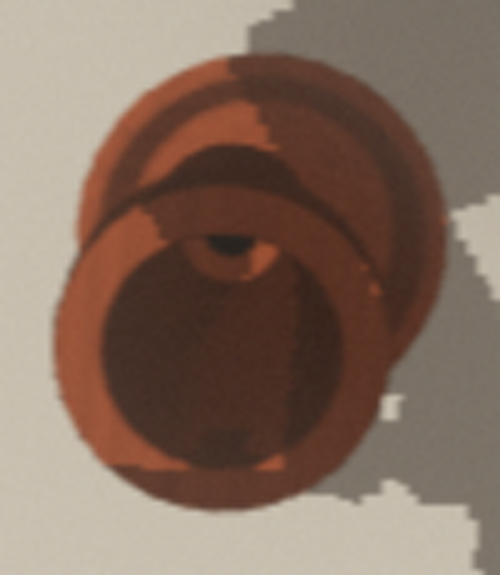

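```bash
python3 - <<'E'
from h import *
f=np.load("pics/w4.npz")
print(proj(f,[(.4907-.017,.342,.006),(.4907,.342,.014),(.4907,.342,.114)]), back(f,[(266,133)],.006),back(f,[(266,153)],.014))
g=np.load("pics/t4.npz");P=back(g,[(0,0)],0)
E
```

```text
[[266.47438944 132.25281073]
 [266.4857779  149.86958945]
 [264.90553655 174.49845762]] [[0.47447573 0.34149904 0.006     ]] [[0.49399142 0.34147211 0.014     ]]
```

View pics/a.png

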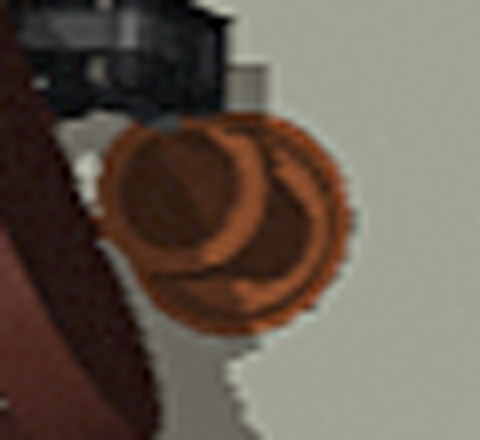

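Long tom stands upright, about 7 mm off centre, which is within tolerance. Back to the nest; I'll pinch the standard's collar at its −y side.

Emit:
move_arm(rows=[[0.7,-4,0,0,0,0,0.2],[1,-4,0,0,0,0,-0.2],[1,-4,0,0,0,0,-0.2],[0,-4,0,0,0,0,-0.2],[0,-4,0,0,0,0,-0.2],[0,-4,0,0,0,0,-0.2],[0,-4,0,0,0,0,-0.2],[0,-4,0,0,0,0,-0.2],[0,-4,0,0,0,0,-0.2],[0,-4,0,0,0,0,-0.2],[0,-4,0,0,0,0,-0.2],[0,-4,0,0,0,0,-0.2],[0,-4,0,0,0,0,-0.2],[0,-4,0,0,0,0,-0.2],[0,-4,0,0,0,0,-0.2],[0,-4,0,0,0,0,-0.2],[0,-4,0,0,0,0,-0.2],[0,-4,0,0,0,0,-0.2],[0,-0.6,2,0,0,0,-0.2],[0,0,0,0,0,0,-0.2]])

```text
time: 10.23
tool_pos: [0.4645, -0.3803, 0.2414]
tool_rot: [-0.003, 0.001, 1.0, 0.003]
contact_force: [-0.8, 0.1, -2.4]
gripper_width: 0.395
grasp_force: 0.0
```

Emit:
move_arm(rows=[[0,0,3,0,0,0,-0.2],[0,0,3,0,0,0,-0.2],[0,0,2,0,0,0,-0.2],[0,0,0.5,0,0,0,-0.2],[0,0,0,0,0,0,-0.2],[0,0,0,0,0,0,-0.2],[0,0,0,0,0,0,-0.2]])

```text
time: 10.82
tool_pos: [0.4677, -0.38, 0.1645]
tool_rot: [0.001, -0.001, 1.0, -0.001]
contact_force: [-1.0, 0.4, 0.1]
gripper_width: 0.4
grasp_force: 0.0
```

```bash
python3 - <<'E'
from h import *
from plant import manip
f=manip.grab_frame("wrist");np.savez("pics/w5.npz",**f)
cv2.imwrite("pics/w5.png",f["img"]);s=manip.state();print(s["tool_pos"],s["tool_rot"],s["gripper_width"])
E
```

```text
[ 0.46778731 -0.3801933   0.16473826] [ 0.00126175 -0.00102508  0.99999787 -0.00127233] 0.40227564503368635
```

View pics/w5.png

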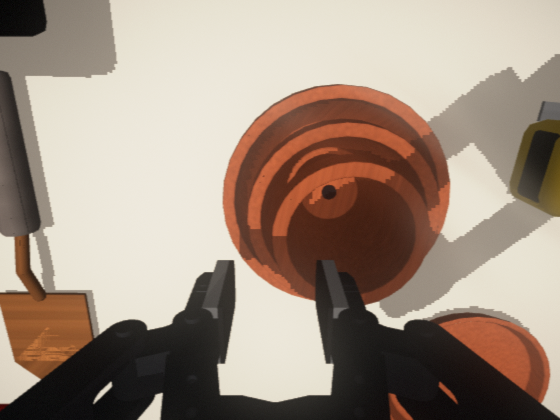

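Standard rim: left edge x=273, right edge x=430 at y of about 240, top edge y=161.

```bash
python3 - <<'E'
from h import *
f=np.load("pics/w5.npz")
for n,p,z in(("std",[(273,237),(430,237),(350,161)],.11),("half",[(248,200),(449,195),(347,122)],.084),("pan",[(223,190),(450,185),(338,84)],.056)):
    P=back(f,p,z);print(n,P[:,:2].round(4).tolist(), (P[0,1]+P[1,1])/2)
E
```

```text
std [[0.4652, -0.381], [0.4651, -0.3005], [0.4255, -0.344]] -0.3407287201795328
half [[0.4537, -0.3954], [0.4505, -0.2815], [0.41, -0.3418]] -0.3384524632140683
pan [[0.456, -0.4134], [0.4524, -0.2684], [0.3911, -0.3432]] -0.34090114908377545
```

Emit:
move_arm(rows=[[0.1,0.2,2,0,0,0,-0.2],[0,0,2,0,0,0,-0.2],[0,0,1,0,0,0,-0.2],[0,0,0.3,0,0,0,-0.2],[0,0,0.2,0,0,0,-0.2],[0,0,0,0,0,0,-0.2],[0,0,0,0,0,0,-0.2]])

```text
time: 11.45
tool_pos: [0.4665, -0.3783, 0.1087]
tool_rot: [0.001, -0.001, 1.0, -0.001]
contact_force: [-1.0, -0.4, 1.6]
gripper_width: 0.401
grasp_force: 0.0
```

Emit:
move_arm(rows=[[0,0,-0.4,0,0,0,-0.2],[0,0,0,0,0,0,-0.5],[0,0,0,0,0,0,-0.8],[0,0,0,0,0,0,-1],[0,0,0,0,0,0,-1],[0,0,0,0,0,0,-1],[0,0,0,0,0,0,-1]])

```text
time: 12.03
tool_pos: [0.4664, -0.3784, 0.1126]
tool_rot: [0.001, -0.001, 1.0, -0.001]
contact_force: [0.1, -0.5, 5.8]
gripper_width: 0.084
grasp_force: 55.4
```

Emit:
move_arm(rows=[[0,0,-0.5,0,0,0,-1],[0,0,-0.5,0,0,0,-1],[0,0,-1,0,0,0,-1],[0,0,-2,0,0,0,-1],[0,0,-3,0,0,0,-1],[0,0,-3,0,0,0,-1],[0,0,-2,0,0,0,-1],[0,0,0,0,0,0,-1],[0,0,0,0,0,0,-1]])

```text
time: 12.78
tool_pos: [0.4662, -0.378, 0.2326]
tool_rot: [0.001, -0.001, 1.0, -0.001]
contact_force: [-1.1, -0.4, -3.9]
gripper_width: 0.084
grasp_force: 55.1
```

```bash
python3 - <<'E'
from h import *
from plant import manip
f=manip.grab_frame("side");np.savez("pics/s6.npz",**f);g=manip.grab_frame("wrist");np.savez("pics/w6.npz",**g)
a=cv2.resize(f["img"][150:350,180:350],None,fx=2.1,fy=2.1);b=g["img"][:,100:500]
cv2.imwrite("pics/s6.png",np.hstack([a,b]));s=manip.state();print(s["tool_pos"],s["gripper_width"],s["contact_force"],s["ft_torque"])
E
```

```text
[ 0.46495926 -0.37679838  0.2288738 ] 0.08148109952654765 [-1.43214435 -0.27613842 -3.51687955] [-0.09860692 -0.00344876 -0.02060909]
```

View pics/s6.png

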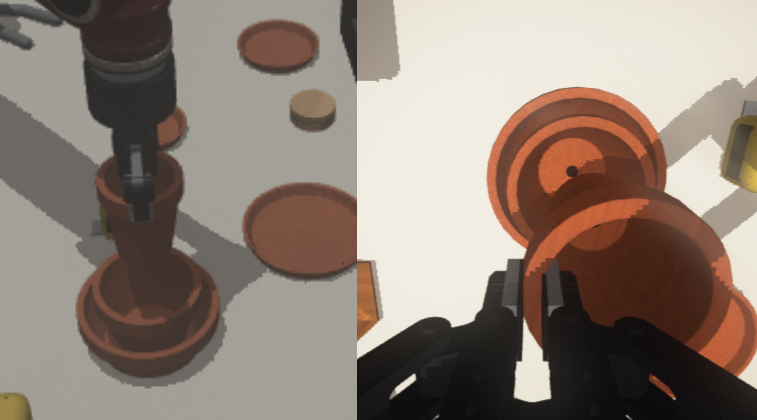

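Standard is held upright at its collar, with the half pot and pan left clean. Carrying it to its saucer.

Emit:
move_arm(rows=[[0,2.3,0,0,0,0,-1],[-0.4,4,0,0,0,0,-1],[-0.4,4,0,0,0,0,-1],[-0.4,4,0,0,0,0,-1],[0,4,0,0,0,0,-1],[0,4,0,0,0,0,-1],[0,4,0,0,0,0,-1],[0,4,0,0,0,0,-1],[0,4,0,0,0,0,-1],[0,0,2,0,0,0,-1],[0,0,3,0,0,0,-1],[0,0,3,0,0,0,-1],[0,0,2,0,0,0,-1],[0,0,1,0,0,0,-1],[0,0,0,0,0,0,-1],[0,0,0,0,0,0,-1],[0,0,0,0,0,0,-1]])

```text
time: 14.3
tool_pos: [0.4781, -0.035, 0.1225]
tool_rot: [0.001, -0.001, 1.0, -0.0]
contact_force: [0.5, -0.3, -2.0]
gripper_width: 0.085
grasp_force: 55.6
```

```bash
python3 - <<'E'
from h import *
from plant import manip
P=[]
for i in range(4):
    s=manip.state();P.append(s["tool_pos"]);f=manip.grab_frame("top")
print(np.round(P,4),s["contact_force"],s["ft_torque"]);np.savez("pics/t7.npz",**f)
cv2.imwrite("pics/t7.png",cv2.resize(f["img"][200:300,230:340],None,fx=6,fy=6,interpolation=2))
E
```

```text
[[ 0.4781 -0.035   0.1225]
 [ 0.4785 -0.035   0.123 ]
 [ 0.4785 -0.0351  0.1232]
 [ 0.4784 -0.035   0.1231]] [-0.06589091 -0.91329543 -1.81327461] [-0.10865258 -0.0155634   0.03696427]
```

View pics/t7.png

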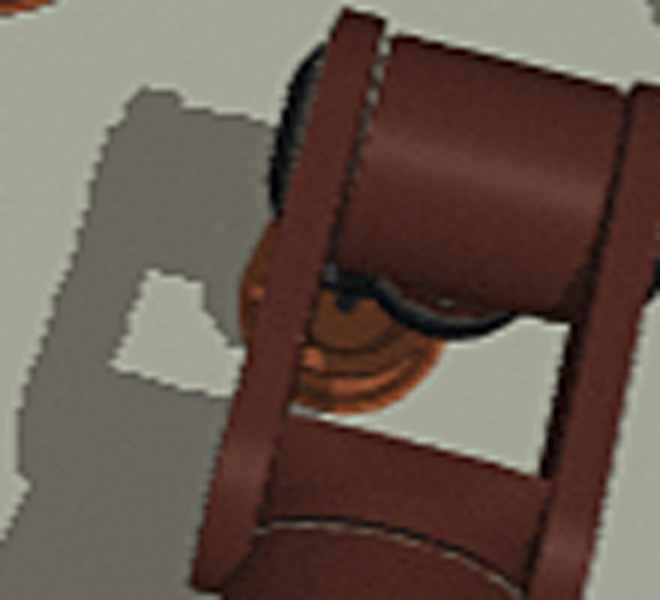

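The arm hides the pot in this view; the numbers are consistent, so I lower by them.

Emit:
move_arm(rows=[[0,0,1,0,0,0,-1],[0,0,0.4,0,0,0,-1],[0,0,0.2,0,0,0,-1],[0,0,0,0,0,0,-1],[0,0,0,0,0,0,-1]])

```text
time: 14.92
tool_pos: [0.477, -0.0346, 0.1048]
tool_rot: [-0.0, -0.001, 1.0, 0.0]
contact_force: [-0.4, 0.2, -2.0]
gripper_width: 0.083
grasp_force: 55.6
```

Emit:
move_arm(rows=[[0,0,0.1,0,0,0,-1],[0,0,0.1,0,0,0,-1],[0,0,0,0,0,0,-1],[0,0,0,0,0,0,-1]])

```text
time: 15.25
tool_pos: [0.4773, -0.0347, 0.1033]
tool_rot: [0.0, -0.001, 1.0, -0.0]
contact_force: [0.2, -0.2, -2.5]
gripper_width: 0.081
grasp_force: 55.5
```

Emit:
move_arm(rows=[[0,0,0.1,0,0,0,-1],[0,0,0.1,0,0,0,-1],[0,0,0,0,0,0,-1],[0,0,0,0,0,0,-1]])

```text
time: 15.58
tool_pos: [0.478, -0.0352, 0.1028]
tool_rot: [0.001, -0.001, 1.0, -0.001]
contact_force: [-2.7, -1.7, 5.0]
gripper_width: 0.084
grasp_force: 56.3
```

Emit:
move_arm(rows=[[0,0,0,0,0,0,-0.7],[0,0,0,0,0,0,-0.5],[0,0,0,0,0,0,-0.3],[0,0,0,0,0,0,-0.2],[0,0,0,0,0,0,-0.2],[0,0,-1,0,0,0,-0.2],[0,0,-2,0,0,0,-0.2],[0,0,-3,0,0,0,-0.2],[0,0,-4,0,0,0,-0.2],[0,0,-3,0,0,0,-0.2],[0,0,0,0,0,0,-0.2],[0,0,0,0,0,0,-0.2]])

```text
time: 16.58
tool_pos: [0.4788, -0.0349, 0.235]
tool_rot: [0.003, -0.001, 1.0, -0.001]
contact_force: [-0.9, -0.0, -0.2]
gripper_width: 0.397
grasp_force: 0.0
```

```bash
python3 - <<'E'
from h import *
from plant import manip
f=manip.grab_frame("wrist");np.savez("pics/w8.npz",**f);g=manip.grab_frame("side");np.savez("pics/s8.npz",**g)
a=f["img"];b=cv2.resize(g["img"][120:320,200:320],(252,420))
cv2.imwrite("pics/w8.png",np.hstack([a[:,30:530],b]));print(manip.state()["tool_pos"])
E
```

```text
[ 0.47689379 -0.03452602  0.23093547]
```

View pics/w8.png

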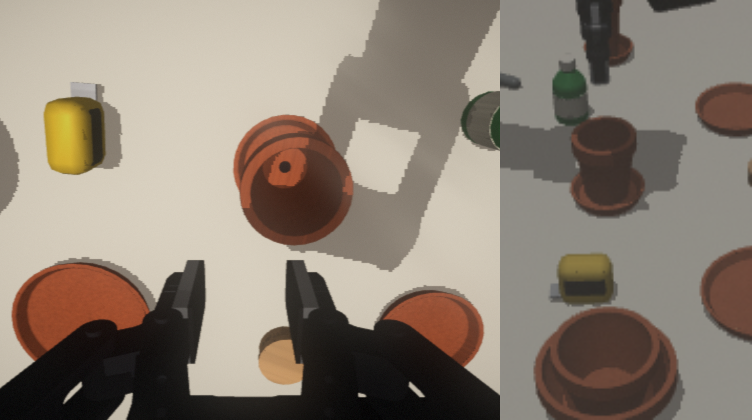

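Standard stands on its saucer. Its rim spans crop x 239–353, y 136–245; the saucer's left edge is x=233 and its top edge y=114.

```bash
python3 - <<'E'
from h import *
f=np.load("pics/w8.npz")
P=back(f,np.array([(239,191),(353,191),(297,136),(296,245)])+[30.,0],.1);print(P[:,:2].round(4).tolist(),circ(P).round(4))
P=back(f,np.array([(233,165),(283,114),(246,130),(320,130),(258,121),(305,119)])+[30.,0],.018);print(P[:,:2].round(4).tolist(),circ(P).round(4))
m=cv2.cvtColor(np.load("pics/s8.npz")["img"],cv2.COLOR_BGR2HSV)
E
```

```text
[[0.4761, -0.0393], [0.476, 0.0423], [0.4369, 0.0005], [0.5184, 0.0034]] [0.4776 0.0015 0.0408]
[[0.4757, -0.0461], [0.4298, -0.0015], [0.4438, -0.0342], [0.4437, 0.032], [0.4359, -0.0235], [0.4341, 0.0181]] [ 0.475  -0.0009  0.0453]
```

Emit:
move_arm(rows=[[0,-1.7,0,0,0,0,-0.2],[0.4,-4,0,0,0,0,-0.2],[0.4,-4,0,0,0,0,-0.2],[0.4,-4,0,0,0,0,-0.2],[0,-4,0,0,0,0,-0.2],[0,-4,0,0,0,0,-0.2],[0,-4,0,0,0,0,-0.2],[0,-4,0,0,0,0,-0.2],[0,-4,0,0,0,0,-0.2],[0,-2,2,0,0,0,-0.2],[0,0,3,0,0,0,-0.2],[0,0,3,0,0,0,-0.2],[0,0,2,0,0,0,-0.2],[0,0,0,0,0,0,-0.2],[0,0,0,0,0,0,-0.2],[0,0,0,0,0,0,-0.2]])

```text
time: 18.02
tool_pos: [0.4661, -0.3918, 0.1319]
tool_rot: [0.0, -0.001, 1.0, -0.0]
contact_force: [-0.1, -0.7, 0.2]
gripper_width: 0.396
grasp_force: 0.0
```

```bash
python3 - <<'E'
from h import *
from plant import manip
f=manip.grab_frame("wrist");np.savez("pics/w9.npz",**f);print(manip.state()["tool_pos"])
im=f["img"];cv2.imwrite("pics/w9.png",im)
hsv=cv2.cvtColor(im,cv2.COLOR_BGR2HSV)
# brightness profile along row through predicted half centre
u,v=proj(f,[(.4665,-.340,.084)])[0];r=int(round(v));print(u,v)
L,Rr=proj(f,[(.4665,-.396,.084),(.4665,-.284,.084)]);print(L,Rr)
for r in (int(v)-60,int(v)-30):print(r,[(c,int(im[r,c,2]),int(im[r,c,0])) for c in range(170,480,6)])
E
```

```text
[ 0.46654339 -0.39225391  0.13299765]
378.4897374302715 247.9277500311445
[266.31203108 247.84952926] [490.64337932 248.00595402]
187 [(170, 244, 230), (176, 244, 229), (182, 243, 229), (188, 243, 229), (194, 244, 230), (200, 244, 230), (206, 244, 229), (212, 244, 230), (218, 243, 229), (224, 243, 228), (230, 243, 229), (236, 243, 228), (242, 200, 80), (248, 196, 77), (254, 168, 65), (260, 110, 51), (266, 114, 48), (272, 121, 48), (278, 109, 41), (284, 133, 46), (290, 211, 66), (296, 201, 63), (302, 197, 61), (308, 98, 31), (314, 198, 62), (320, 203, 60), (326, 195, 58), (332, 192, 57), (338, 193, 55), (344, 197, 59), (350, 127, 36), (356, 130, 37), (362, 126, 34), (368, 125, 36), (374, 127, 37), (380, 124, 36), (386, 123, 34), (392, 118, 33), (398, 86, 27), (404, 80, 22), (410, 80, 23), (416, 80, 25), (422, 77, 22), (428, 75, 23), (434, 77, 24), (440, 74, 23), (446, 72, 24), (452, 75, 27), (458, 74, 27), (464, 117, 41), (470, 120, 44), (476, 124, 49)]
217 [(170, 243, 229), (176, 243, 230), (182, 244, 230), (188, 243, 230), (194, 243, 229), (200, 243, 229), (206, 244, 229), (212, 243, 229), (218, 243, 229), (224, 243, 229), (230, 243, 229), (236, 194, 102), (242, 205, 80), (248, 173, 67), (254, 104, 48), (260, 104, 46), (266, 109, 44), (272, 195, 63), (278, 202, 65), (284, 195, 62), (290, 92, 30), (296, 91, 29), (302, 91, 29), (308, 116, 35), (314, 118, 35), (320, 122, 35), (326, 121, 34), (332, 122, 36), (338, 122, 34), (344, 120, 34), (350, 120, 34), (356, 120, 33), (362, 117, 33), (368, 123, 35), (374, 121, 35), (380, 122, 34), (386, 117, 32), (392, 112, 31), (398, 83, 25), (404, 81, 24), (410, 80, 22), (416, 79, 24), (422, 104, 29), (428, 109, 32), (434, 107, 34), (440, 104, 33), (446, 102, 32), (452, 105, 37), (458, 103, 34), (464, 96, 35), (470, 95, 36), (476, 195, 63)]
```

Emit:
move_arm(rows=[[0,0,1.5,0,0,0,-0.2],[0,0,1.5,0,0,0,-0.2],[0,0,1,0,0,0,-0.2],[0,0,0.4,0,0,0,-0.2],[0,0,0.1,0,0,0,-0.2],[0,0,0,0,0,0,-0.2],[0,0,0,0,0,0,-0.2]])

```text
time: 18.65
tool_pos: [0.4664, -0.3922, 0.0875]
tool_rot: [0.001, -0.001, 1.0, -0.001]
contact_force: [-0.2, 1.0, -0.2]
gripper_width: 0.401
grasp_force: 0.0
```

Emit:
move_arm(rows=[[0,0,0.1,0,0,0,-0.5],[0,0,0,0,0,0,-0.8],[0,0,0,0,0,0,-1],[0,0,0,0,0,0,-1],[0,0,0,0,0,0,-1],[0,0,0,0,0,0,-1]])

```text
time: 19.15
tool_pos: [0.4663, -0.3922, 0.0861]
tool_rot: [0.001, -0.001, 1.0, -0.001]
contact_force: [1.3, -0.8, 3.5]
gripper_width: 0.075
grasp_force: 56.4
```

Emit:
move_arm(rows=[[0,0,-0.5,0,0,0,-1],[0,0,-0.5,0,0,0,-1],[0,0,-1,0,0,0,-1],[0,0,-2,0,0,0,-1],[0,0,-2.5,0,0,0,-1],[0,0,-2.5,0,0,0,-1],[0,0,-2,0,0,0,-1],[0,0,-1,0,0,0,-1],[0,0,0,0,0,0,-1],[0,0,0,0,0,0,-1],[0,0,0,0,0,0,-1]])

```text
time: 20.07
tool_pos: [0.465, -0.3908, 0.2031]
tool_rot: [-0.001, -0.001, 1.0, 0.001]
contact_force: [0.6, -0.3, -4.4]
gripper_width: 0.074
grasp_force: 56.3
```

```bash
python3 - <<'E'
from h import *
from plant import manip
f=manip.grab_frame("side");np.savez("pics/s10.npz",**f);g=manip.grab_frame("wrist");np.savez("pics/w10.npz",**g)
s=manip.state();print(s["tool_pos"],s["gripper_width"],s["contact_force"],s["ft_torque"])
E
```

```text
[ 0.46496925 -0.39078594  0.20278154] 0.07504837191372765 [ 0.18574867 -0.59799738 -3.59408098] [-0.14758513  0.0488638   0.0351179 ]
```

Emit:
move_arm(rows=[[-0.5,1.5,0,0,0,0,-1],[-1.4,3.3,0,0,0,0,-1],[-1.45,3.6,0,0,0,0,-1],[-1.45,3.6,0,0,0,0,-1],[-1.45,3.6,0,0,0,0,-1],[-1.45,3.6,0,0,0,0,-1],[-1.45,3.6,0,0,0,0,-1],[-1.45,3.6,0,0,0,0,-1],[-1.45,3.6,0,0,0,0,-1],[-1.45,3.6,0,0,0,0,-1],[-1.45,3.6,0,0,0,0,-1],[-1.45,3.6,0,0,0,0,-1],[-1.45,3.6,0,0,0,0,-1],[-1.45,3.6,0,0,0,0,-1],[-1.05,2.3,0,0,0,0,-1],[0,0,0,0,0,0,-1],[0,0,0,0,0,0,-1],[0,0,0,0,0,0,-1]])

```text
time: 21.67
tool_pos: [0.6676, 0.1118, 0.2039]
tool_rot: [-0.001, -0.001, 1.0, -0.0]
contact_force: [-0.3, -0.2, -3.6]
gripper_width: 0.071
grasp_force: 57.1
```

```bash
python3 - <<'E'
from h import *
from plant import manip
g=manip.grab_frame("wrist");np.savez("pics/w11.npz",**g)
s=manip.state();print(s["tool_pos"],s["tool_rot"])
im=g["img"]
# saucer seen below: red/blue ratio along columns near its predicted edge; print edge pixel predictions and measured top edge
for c in [(.6687,.1643)]:
    a=np.linspace(0,2*np.pi,12,endpoint=False);E=proj(g,np.c_[c[0]+.059*np.cos(a),c[1]+.059*np.sin(a),0*a+.018]);print(E.round(0).tolist())
cv2.imwrite("pics/w11.png",im)
E
```

```text
[0.66771419 0.11117004 0.20421285] [-1.07496682e-03 -5.94719711e-04  9.99999213e-01 -2.53923215e-04]
[[333.0, 244.0], [367.0, 236.0], [394.0, 213.0], [406.0, 180.0], [401.0, 145.0], [377.0, 118.0], [341.0, 108.0], [304.0, 118.0], [277.0, 145.0], [267.0, 180.0], [277.0, 213.0], [301.0, 235.0]]
```

Emit:
move_arm(rows=[[0,0.1,2,0,0,0,-1],[0,0,3,0,0,0,-1],[0,0,3,0,0,0,-1],[0,0,2,0,0,0,-1],[0,0,0.9,0,0,0,-1],[0,0,0,0,0,0,-1],[0,0,0,0,0,0,-1],[0,0,0,0,0,0,-1]])

```text
time: 22.38
tool_pos: [0.67, 0.1123, 0.0988]
tool_rot: [0.002, -0.0, 1.0, 0.0]
contact_force: [-0.4, -0.2, -3.5]
gripper_width: 0.076
grasp_force: 57.2
```

```bash
python3 - <<'E'
from h import *
im=np.load("pics/w11.npz")["img"].astype(int)
m=im[...,2]>1.7*im[...,0]
print("col341 rows",[r for r in range(90,130) if m[r,341]][:2]);
for r in(150,180):
    x=np.where(m[r])[0];print(r,x.min(),x.max(), "edges",x[np.where(np.diff(x)>3)[0]],x[1:][np.diff(x)>3])
E
```

```text
col341 rows [109, 110]
150 276 457 edges [] []
180 135 517 edges [140 171] [169 270]
```

Emit:
move_arm(rows=[[0.1,0,0.8,0,0,0,-1],[0,0,0.3,0,0,0,-1],[0,0,0.2,0,0,0,-1],[0,0,0,0,0,0,-1],[0,0,0,0,0,0,-1]])

```text
time: 22.8
tool_pos: [0.6679, 0.1125, 0.0842]
tool_rot: [0.0, -0.001, 1.0, -0.0]
contact_force: [-1.3, -1.7, 1.1]
gripper_width: 0.077
grasp_force: 57.2
```

Emit:
move_arm(rows=[[0,0,0.1,0,0,0,-1],[0,0,0,0,0,0,-1],[0,0,0,0,0,0,-1]])

```text
time: 23.05
tool_pos: [0.6681, 0.1124, 0.0841]
tool_rot: [0.001, -0.001, 1.0, -0.0]
contact_force: [-3.5, -3.2, 5.3]
gripper_width: 0.072
grasp_force: 57.7
```

Emit:
move_arm(rows=[[0,0,0,0,0,0,-0.7],[0,0,0,0,0,0,-0.5],[0,0,0,0,0,0,-0.3],[0,0,0,0,0,0,-0.2],[0,0,0,0,0,0,-0.2],[0,0,-1,0,0,0,-0.2],[0,0,-2,0,0,0,-0.2],[0,0,-3,0,0,0,-0.2],[0,0,-4,0,0,0,-0.2],[0,0,-4,0,0,0,-0.2],[0,0,0,0,0,0,-0.2],[0,0,0,0,0,0,-0.2]])

```text
time: 24.05
tool_pos: [0.6698, 0.1129, 0.2283]
tool_rot: [0.005, -0.001, 1.0, 0.0]
contact_force: [-0.9, -0.0, -0.3]
gripper_width: 0.4
grasp_force: 0.0
```

```bash
python3 - <<'E'
from h import *
from plant import manip
g=manip.grab_frame("wrist");np.savez("pics/w12.npz",**g);cv2.imwrite("pics/w12.png",g["img"])
t=manip.grab_frame("top");np.savez("pics/t12.npz",**t)
print(manip.state()["tool_pos"])
im=g["img"].astype(int);m=im[...,2]>1.7*im[...,0]
a=np.linspace(0,2*np.pi,8,endpoint=False)
print(proj(g,np.c_[.668+.056*np.cos(a),.1644+.056*np.sin(a),0*a+.082]).round(0).tolist())
for r in(150,200,230):
    x=np.where(m[r])[0];i=np.where(np.diff(x)>3)[0];print(r,x[0],list(zip(x[i],x[i+1])),x[-1])
# pan in top view
im=t["img"].astype(int);m=((im[...,2]>1.7*im[...,0])).astype(np.uint8)
k,lab,st,_=cv2.connectedComponentsWithStats(m);l=lab[257,393]
h=cv2.convexHull(cv2.findContours((lab==l).astype(np.uint8),0,1)[0][0][:,0])[:,0];print(st[l],circ(back(t,h,.056)))
E
```

```text
[0.66733828 0.11267024 0.22243182]
[[340.0, 255.0], [392.0, 236.0], [419.0, 187.0], [403.0, 134.0], [349.0, 110.0], [291.0, 134.0], [269.0, 187.0], [290.0, 236.0]]
150 0 [(np.int64(3), np.int64(271))] 413
200 159 [(np.int64(167), np.int64(171)), (np.int64(180), np.int64(194)), (np.int64(194), np.int64(272))] 414
230 289 [] 394
[ 389  230   58   56 2514] [ 0.46470266 -0.33880787  0.07392944]
```

Emit:
move_arm(rows=[[0.7,-1.7,0,0,0,0,-0.2],[1.4,-3.6,0,0,0,0,-0.2],[1.4,-3.6,0,0,0,0,-0.2],[1.4,-3.6,0,0,0,0,-0.2],[1.4,-3.6,0,0,0,0,-0.2],[1.4,-3.6,0,0,0,0,-0.2],[1.4,-3.6,0,0,0,0,-0.2],[1.4,-3.6,0,0,0,0,-0.2],[1.4,-3.6,0,0,0,0,-0.2],[1.4,-3.6,0,0,0,0,-0.2],[1.4,-3.6,0,0,0,0,-0.2],[1.4,-3.6,0,0,0,0,-0.2],[1.4,-3.6,0,0,0,0,-0.2],[1.4,-3.6,0,0,0,0,-0.2],[1.4,-3.7,2,0,0,0,-0.2],[0,0,3,0,0,0,-0.2],[0,0,3,0,0,0,-0.2],[0,0,3,0,0,0,-0.2],[0,0,2,0,0,0,-0.2],[0,0,0,0,0,0,-0.2]])

```text
time: 25.82
tool_pos: [0.4616, -0.4038, 0.0852]
tool_rot: [-0.005, -0.0, 1.0, 0.005]
contact_force: [0.2, 0.5, -0.8]
gripper_width: 0.4
grasp_force: 0.0
```

```bash
python3 - <<'E'
from h import *
from plant import manip
g=manip.grab_frame("wrist");g=manip.grab_frame("wrist");np.savez("pics/w13.npz",**g);print(manip.state()["tool_pos"])
im=g["img"].astype(int);m=im[...,2]>1.7*im[...,0]
a=np.linspace(0,2*np.pi,8,endpoint=False)
print(proj(g,np.c_[.4647+.074*np.cos(a),-.3395+.074*np.sin(a),0*a+.056]).round(0).tolist())
for r in(160,190,220):
    x=np.where(m[r])[0];i=np.where(np.diff(x)>3)[0];print(r,x[0],[(int(x[j]),int(x[j+1])) for j in i],x[-1])
E
```

```text
[ 0.46471278 -0.40655128  0.09151834]
[[400.0, 392.0], [507.0, 357.0], [575.0, 264.0], [554.0, 152.0], [437.0, 98.0], [306.0, 152.0], [256.0, 265.0], [301.0, 358.0]]
160 290 [] 553
190 270 [] 559
220 260 [] 559
```

Emit:
move_arm(rows=[[0,-0.3,0,0,0,0,-0.2],[0,0,1.5,0,0,0,-0.2],[0,0,1,0,0,0,-0.2],[0,0,0.6,0,0,0,-0.2],[0,0,0.1,0,0,0,-0.2],[0,0,0,0,0,0,-0.2],[0,0,0,0,0,0,-0.2]])

```text
time: 26.5
tool_pos: [0.4665, -0.4107, 0.0621]
tool_rot: [0.0, -0.001, 1.0, -0.0]
contact_force: [0.6, -0.7, -0.1]
gripper_width: 0.4
grasp_force: 0.0
```

Emit:
move_arm(rows=[[0.1,0.1,0.4,0,0,0,-0.2],[0,0,0,0,0,0,-0.5],[0,0,0,0,0,0,-0.8],[0,0,0,0,0,0,-1],[0,0,0,0,0,0,-1],[0,0,0,0,0,0,-1],[0,0,0,0,0,0,-1]])

```text
time: 27.08
tool_pos: [0.4653, -0.4094, 0.0577]
tool_rot: [0.0, -0.001, 1.0, 0.0]
contact_force: [-0.6, 1.7, 0.3]
gripper_width: 0.061
grasp_force: 60.5
```

Emit:
move_arm(rows=[[0,0,-0.4,0,0,0,-1],[0,0,-0.5,0,0,0,-1],[0,0,-1,0,0,0,-1],[0,0,-2,0,0,0,-1],[0,0,-2,0,0,0,-1],[0,0,-2,0,0,0,-1],[0,0,-2,0,0,0,-1],[0,0,-1,0,0,0,-1],[0,0,0,0,0,0,-1],[0,0,0,0,0,0,-1],[0,0,0,0,0,0,-1]])

```text
time: 28.0
tool_pos: [0.4645, -0.4088, 0.1648]
tool_rot: [-0.001, -0.001, 1.0, 0.001]
contact_force: [-1.1, 0.2, -5.1]
gripper_width: 0.059
grasp_force: 60.0
```

```bash
python3 - <<'E'
from h import *
from plant import manip
g=manip.grab_frame("wrist");np.savez("pics/w14.npz",**g);cv2.imwrite("pics/w14.png",g["img"])
s=manip.state();T=s["tool_pos"];print(T,s["gripper_width"],s["contact_force"],s["ft_torque"])
im=g["img"].astype(int);m=im[...,2]>1.7*im[...,0]
a=np.linspace(0,2*np.pi,8,endpoint=False)
c=T+[-.001,.0705,-.002]
print(proj(g,np.c_[c[0]+.074*np.cos(a),c[1]+.074*np.sin(a),0*a+c[2]]).round(0).tolist())
for x in(380,410,440): print(x,np.where(m[:,x])[0][0])
for r in(190,220):
    x=np.where(m[r])[0];print(r,x[0],x[-1])
E
```

```text
[ 0.46438412 -0.40857747  0.16434898] 0.0591295518150622 [ 0.41738618 -0.59872451 -5.02755949] [-0.3168778  -0.00828176 -0.01845784]
[[433.0, 440.0], [562.0, 402.0], [651.0, 294.0], [636.0, 160.0], [494.0, 94.0], [329.0, 160.0], [266.0, 295.0], [318.0, 402.0]]
380 108
410 98
440 89
190 285 559
220 272 559
```

```bash
cat > fit.py <<'E'
from h import *
# tilt check: fit the visible outer rim edge in wrist image with a tilted circle (pinch point fixed)
def rim(c,tx,ty,r,n=720):
    a=np.linspace(0,2*np.pi,n);x,y=r*np.cos(a),r*np.sin(a)
    return np.c_[c[0]+x,c[1]+y,c[2]+ty*x+tx*y]
E
python3 - <<'E'
from fit import *
g=np.load("pics/w14.npz");im=g["img"].astype(int);m=im[...,2]>1.7*im[...,0]
pts=[(x,np.where(m[:,x])[0][0]) for x in range(330,500,10)]+[(np.where(m[r])[0][0],r) for r in range(180,250,10)]
pts=np.array(pts,float)
T=np.array([.4644,-.4088,.1645])
def res(q):
    # q: centre offset x,y relative, z of rim at pinch, tilt x, tilt y
    c=T+[q[0],.070+q[1],q[2]+.07*q[3]]
    p=proj(g,rim(c,q[3],q[4],.074));return np.min(np.linalg.norm(pts[:,None]-p[None],axis=2),axis=1)
for w in (1e-9,):
    f=lambda q:np.r_[res(q),q[:3]/.001, q[3:]/.02]
    s=least_squares(f,np.zeros(5),diff_step=1e-4,x_scale=[.001]*3+[.01]*2);print(s.x.round(4),res(s.x).round(1),res(np.zeros(5)).round(1))
E
```

```text
[-0.0081 -0.0326  0.0563 -0.4347 -0.8036] [ 4.1 12.6 14.1 15.8 16.  11.   9.8 10.1  9.   7.7  8.1  7.2  4.9  3.2
  3.3  3.4  4.6 14.  20.4 26.6 32.6 39.6 47.2 72.3] [ 11.2  22.5  22.7  22.6  22.1  16.7  15.2  14.9  14.2  13.9  15.   14.6
  14.5  14.9  15.6  14.8  14.4  17.2  15.3  13.9  13.1  11.2   8.8 206.9]
```

```bash
python3 - <<'E'
from fit import *
from scipy.optimize import minimize
for nm,T,z in(("w14",[.4644,-.4088,.1645],0),("w13",[.4647,-.4095,.056],1)):
    g=np.load(f"pics/{nm}.npz");im=g["img"].astype(int);m=im[...,2]>1.7*im[...,0];T=np.array(T)
    pts=[(x,np.where(m[:,x])[0][0]) for x in range(350,540,10)]+[(np.where(m[r])[0][0],r) for r in range(180,240,10)]
    pts=np.array(pts,float)
    d=lambda c,t,u:np.min(np.linalg.norm(pts[:,None]-proj(g,rim(c,t,u,.074))[None],axis=2),axis=1)
    F=lambda q:np.minimum(d(T+[q[0]/1e3,.07+q[1]/1e3,q[2]/1e3+.07*q[3]/100],q[3]/100,q[4]/100),12).dot(np.ones(len(pts)))+ .3*np.sum(np.abs(q))
    s=minimize(F,[0,0,0,0,0.],method="Nelder-Mead",options=dict(maxiter=900,initial_simplex=np.vstack([np.zeros(5),4*np.eye(5)])));q=s.x
    print(nm,q.round(1),F(q),F(np.zeros(5)))
E
```

```text
w14 [-4.4 -3.2  0.6  1.5 -0. ] 46.96862471478306 295.94293206055903
w13 [ 0.8 -1.9 -1.   0.5  0. ] 33.28615139817987 85.01017506662606
```

Emit:
move_arm(rows=[[-1.4,1,0,0,0,0,-1],[-2.5,1.7,0,0,0,0,-1],[-2.5,1.7,0,0,0,0,-1],[-2.5,1.7,0,0,0,0,-1],[-2.5,1.7,0,0,0,0,-1],[-2.5,1.7,0,0,0,0,-1],[-2.5,1.7,0,0,0,0,-1],[-1.9,1.1,0,0,0,0,-1],[-1,0.7,0,0,0,0,-1],[0,0,0,0,0,0,-1],[0,0,0,0,0,0,-1],[0,0,0,0,0,0,-1]])

```text
time: 29.05
tool_pos: [0.6568, -0.2797, 0.1654]
tool_rot: [-0.001, -0.001, 1.0, 0.0]
contact_force: [0.3, 0.4, -4.6]
gripper_width: 0.058
grasp_force: 59.9
```

```bash
python3 - <<'E'
from fit import *
from plant import manip
g=manip.grab_frame("wrist");np.savez("pics/w15.npz",**g);print(manip.state()["tool_pos"],manip.state()["tool_rot"])
b=g["img"];a=cv2.resize(b,None,fx=1.4,fy=1.4)
cv2.imwrite("pics/w15.png",a)
E
```

```text
[ 0.65680684 -0.27988315  0.16573131] [-8.41195297e-04 -2.40081577e-04  9.99999609e-01  1.26139946e-04]
```

View pics/w15.png

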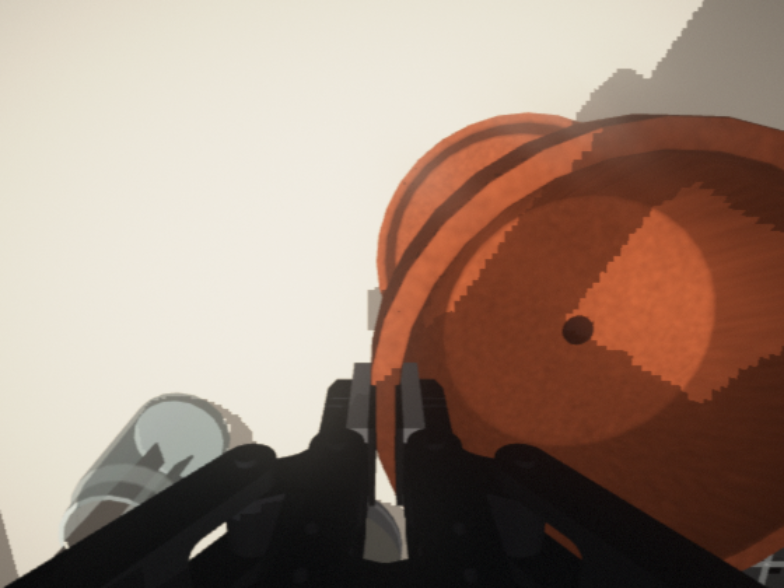

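Pan held level-looking. Its drain hole is at (578,329) of the enlarged view, and the saucer's rim shows from (378,262) to (525,113).

```bash
python3 - <<'E'
from fit import *
g=np.load("pics/w15.npz")
s=lambda p:(np.array(p,float)+.5)/1.4-.5
print("hole",back(g,s([(578,328)]),.1157))
print("rim minx",back(g,s([(690,113)]),.164),"rim left",back(g,s([(372,350)]),.164))
print("floor",back(g,s([(443,325),(715,305),(580,195),(560,446)]),.1157).round(4).tolist())
P=back(g,s([(378,262),(388,217),(410,180),(445,142),(480,122),(525,113)]),.018);print(P[:,:2].round(4).tolist())
r=least_squares(lambda q:np.hypot(*(P[:,:2]-q).T)-.076,[.653,-.21]).x;print("saucer",r)
E
```

```text
hole [[ 0.65049766 -0.21088699  0.1157    ]]
rim minx [[ 0.57768534 -0.21074543  0.164     ]] rim left [[ 0.63634678 -0.28299659  0.164     ]]
floor [[0.6493, -0.259, 0.1157], [0.6418, -0.1638, 0.1157], [0.6033, -0.2156, 0.1157], [0.6996, -0.2122, 0.1157]]
[[0.6535, -0.2833], [0.6292, -0.278], [0.6102, -0.2668], [0.5916, -0.2497], [0.5821, -0.2328], [0.5779, -0.211]]
saucer [ 0.65395739 -0.20629011]
```

Emit:
move_arm(rows=[[-0.3,0.3,2,0,0,0,-1],[0,0,3,0,0,0,-1],[0,0,2.5,0,0,0,-1],[0,0,1,0,0,0,-1],[0,0,0.5,0,0,0,-1],[0,0,0,0,0,0,-1],[0,0,0,0,0,0,-1],[0,0,0,0,0,0,-1]])

```text
time: 29.77
tool_pos: [0.6623, -0.2771, 0.0793]
tool_rot: [0.002, -0.001, 1.0, -0.001]
contact_force: [-0.4, 0.5, -3.9]
gripper_width: 0.06
grasp_force: 60.0
```

Emit:
move_arm(rows=[[0,0,0.8,0,0,0,-1],[0,0,0.3,0,0,0,-1],[0,0,0.1,0,0,0,-1],[0,0,0,0,0,0,-1],[0,0,0,0,0,0,-1],[0,0,0,0,0,0,-1]])

```text
time: 30.27
tool_pos: [0.6611, -0.276, 0.0647]
tool_rot: [0.0, -0.001, 1.0, 0.0]
contact_force: [-0.5, 0.6, -4.0]
gripper_width: 0.057
grasp_force: 59.9
```

Emit:
move_arm(rows=[[0.1,0,0.1,0,0,0,-1],[0,0,0.1,0,0,0,-1],[0,0,0,0,0,0,-1],[0,0,0,0,0,0,-1]])

```text
time: 30.6
tool_pos: [0.6606, -0.2764, 0.0637]
tool_rot: [0.001, -0.001, 1.0, -0.0]
contact_force: [0.7, 0.0, 2.8]
gripper_width: 0.058
grasp_force: 60.7
```

Emit:
move_arm(rows=[[0,0,0,0,0,0,-0.8],[0,0,0,0,0,0,-0.6],[0,0,0,0,0,0,-0.4],[0,0,0,0,0,0,-0.2],[0,0,0,0,0,0,-0.2],[0,0,-1,0,0,0,-0.2],[0,0,-2,0,0,0,-0.2],[0,0,-4,0,0,0,-0.2],[0,-2,-4,0,0,0,-0.2],[0,-4,-4,0,0,0,-0.2],[2,-3,-4,0,0,0,-0.2],[4,0,-2,0,0,0,-0.2],[4,0,0,0,0,0,-0.2],[4,0,0,0,0,0,-0.2],[0,0,0,0,0,0,-0.2],[0,0,0,0,0,0,-0.2]])

```text
time: 31.93
tool_pos: [0.5255, -0.3475, 0.2491]
tool_rot: [0.0, 0.0, 1.0, 0.0]
contact_force: [0.9, -0.4, -0.4]
gripper_width: 0.399
grasp_force: 0.0
```

```bash
python3 - <<'E'
from fit import *
from scipy.optimize import minimize
from plant import manip
print(manip.state()["tool_pos"],manip.state()["gripper_width"])
f0={n:np.load(f"pics/{n}0.npz") for n in("top","side")}
# silhouette match: saucer (r,z=.018) + pot rim; search pot centre and saucer centre maximizing edge agreement
pots=dict(long_tom=((.4935,.3475),.039,.027,.114),std=((.4788,.001),.049,.041,.1),half=((.6687,.1643),.059,.056,.082),pan=((.6533,-.2085),.076,.074,.062))
G={n:manip.grab_frame(n) for n in("top","side")}
for n in G: np.savez(f"pics/{n}F.npz",**G[n]);cv2.imwrite(f"pics/{n}F.png",G[n]["img"])
for k,(s,rs,rp,zr) in pots.items():
  for n,g in G.items():
    im=g["img"].astype(int);m=((im[...,2]>1.6*im[...,0])&(im[...,2]>50)).astype(np.uint8)
    u,v=proj(g,[(*s,zr)])[0].astype(int);
    kk,lab,st,_=cv2.connectedComponentsWithStats(cv2.morphologyEx(m,cv2.MORPH_CLOSE,np.ones((3,3))))
    l=np.bincount(lab[v-6:v+7,u-6:u+7].ravel())[1:].argmax()+1
    blob=(lab==l).astype(np.uint8)
    x0,y0,w,h=st[l,:4]
    S=4
    def iou(q):
        o=np.zeros((h+20)*S*(w+20)*S,np.uint8).reshape((h+20)*S,(w+20)*S)
        c=np.r_[s+q[:2]/1e3,0];p=np.r_[s+q[2:]/1e3,0]
        rb=rp-{'long_tom':.010,'std':.014,'half':.019,'pan':.020}[k]
        C=.002 if k=='x' else 0
        for cc,r1,z1,r2,z2 in((c,rs,.018,rs-.011,0),(p,rp,zr,rp,zr-.019),(p,rp-.003,zr-.02,rb,.006)):
            pts=np.vstack([proj(g,rim(cc+[0,0,z1],0,0,r1,60)),proj(g,rim(cc+[0,0,z2],0,0,r2,60))])
            cv2.fillConvexPoly(o,cv2.convexHull((((pts-[x0-10,y0-10])+.5)*S).astype(np.float32)).astype(np.int32),1)
        o=cv2.resize(o.astype(np.float32),(w+20,h+20),interpolation=cv2.INTER_AREA)
        B=np.zeros((h+20,w+20),np.float32);b=blob[max(y0-10,0):y0+h+10,max(x0-10,0):x0+w+10];B[:b.shape[0],:b.shape[1]]=b
        return np.abs(o-B).sum()
    r=minimize(iou,np.zeros(4),method="Nelder-Mead",options=dict(initial_simplex=np.vstack([np.zeros(4),5*np.eye(4)]),maxiter=400))
    print(k,n,st[l].tolist(),"saucer d",r.x[:2].round(1),"pot d",r.x[2:].round(1),"rel",(r.x[2:]-r.x[:2]).round(1),r.fun.round(0))
E
```

```text
[ 0.52550135 -0.34754778  0.24913343] 0.3986163965932517
long_tom top [142, 228, 32, 29, 706] saucer d [1.1 1.2] pot d [-1.2 -7.9] rel [-2.4 -9.1] 33.0Traceback (most recent call last):
  File "<stdin>", line 15, in <module>
ValueError: attempt to get argmax of an empty sequence
```

```bash
python3 - <<'E'
from fit import *
g=np.load("pics/topF.npz");im=g["img"].astype(int);m=((im[...,2]>1.6*im[...,0])&(im[...,2]>50)).astype(np.uint8)
s0=np.load("pics/top0.npz")["img"].astype(int)
from scipy.optimize import minimize
for k,s,rs,rp,zr,rb in(("std",(.4788,.001),.049,.041,.1,.027),("half",(.6687,.1643),.059,.056,.082,.037),("pan",(.6533,-.2085),.076,.074,.062,.054)):
    u,v=proj(g,[(*s,.018)])[0].astype(int);W=45
    B=m[v-W:v+W,u-W:u+W].astype(np.float32)
    B=cv2.morphologyEx(B,cv2.MORPH_CLOSE,np.ones((5,5)))
    def f(q):
        o=np.zeros((8*W,8*W),np.uint8);c=np.r_[s+q[:2]/1e3,0];p=np.r_[s+q[2:]/1e3,0]
        for cc,r1,z1,r2,z2 in((c,rs,.018,rs-.011,0),(p,rp,zr,rp,zr-.019),(p,rp-.003,zr-.02,rb,.006)):
            P=np.vstack([proj(g,rim(cc+[0,0,z1],0,0,r1,60)),proj(g,rim(cc+[0,0,z2],0,0,r2,60))])
            cv2.fillConvexPoly(o,cv2.convexHull((((P-[u-W,v-W])+.5)*4).astype(np.float32)).astype(np.int32),1)
        return np.abs(cv2.resize(o.astype(np.float32),(2*W,2*W),interpolation=cv2.INTER_AREA)-B).sum()
    r=minimize(f,np.zeros(4),method="Nelder-Mead",options=dict(initial_simplex=np.vstack([np.zeros(4),5*np.eye(4)]),maxiter=400))
    print(k,r.x.round(1),"rel",(r.x[2:]-r.x[:2]).round(1),r.fun.round(),B.sum())
for n,a in(("bottle",(216,265)),("tape",(356,264))):
    x,y=a;print(n,np.abs(im[y-15:y+15,x-15:x+15]-s0[y-15:y+15,x-15:x+15]).mean())
# where did the nest edges go: wrist view of the pan
w=np.load("pics/w12.npz")
E
```

```text
std [ 1.4  1.  -1.5  1.1] rel [-2.9  0.1] 43.0 1031.0
half [ 1.3  1.  -3.2 -1.4] rel [-4.5 -2.4] 41.0 1587.0
pan [ 1.3 -1.4  1.   2.6] rel [-0.3  4. ] 53.0 2550.0
bottle 18.241481481481483
tape 21.64962962962963
```

```bash
python3 - <<'E'
from h import *
for n in("top0","topF"):
    h=cv2.cvtColor(np.load(f"pics/{n}.npz")["img"],cv2.COLOR_BGR2HSV)
    for nm,lo,hi,(x,y) in(("bottle",45,85,(216,265)),("tape",22,34,(356,264))):
        w=h[y-22:y+22,x-22:x+22];q=np.argwhere((w[...,0]>lo)&(w[...,0]<hi)&(w[...,1]>140));print(n,nm,q.mean(0).round(1),len(q))
from plant import manip
print(manip.state()["time"]);print(manip.job_done())
E
```

```text
top0 bottle [22.2 22.2] 162
top0 tape [21.4 22.1] 312
topF bottle [22.1 22.3] 163
topF tape [21.4 22. ] 309
32.0333
the job is handed in; nothing more can be done
None
```

All four pots are standing on their matching saucers, the bottle and tape measure have not moved, and I handed the job in at 32 s. No verdict came back. By camera the pots sit about 3–9 mm from their saucer centres; the long tom is the furthest off at 7–9 mm (limit 14 mm).

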